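# Weigh the handled tin on the sprung hand scale

### The job

Take the hand scale out of its stand, hook it under the tin's wire handle and weigh the tin: lift it slowly with the scale alone until it hangs about a finger's breadth (1 to 2 cm) above its coaster's rim, and hold it steady for two seconds so that the pointer can be read. Then lower the tin gently until it is fully seated in its coaster again, unhook the scale and put it back upright in its stand. Do not jerk or overstretch the spring, do not hoist the tin higher than needed, do not press down on it, and leave the other things alone.

Things in the scene. Friction and masses are not known exactly. Their poses are not given: they have to be found in the camera images.
- scale: Hand scale, upright in its stand, 0.18 kg. White case 26 (x) x 46 (y) x 65 mm; on top a black rubber grip 44 (x) x 24 (y) mm, from 64 to 110 mm above the origin, taken from above across its 24 mm. Origin: centre of the case's underside, z up. Below hangs a steel J-hook (see hook_bottom) with 60 mm from origin to its outside bottom when unloaded
- scale_hook (a joint): How far the hook is drawn out of the case against its spring, in m: 0 unloaded, growing downward, 110 N/m (9 mm per newton hung on it). Stop at 0.095; beyond 0.088 the spring is spoiled. It cannot be pushed in. Lightly damped: bobs for about a second after a quick move. Shown by the pointer in the case's slot
- hook_bottom (a point): Centre of the 6 mm hook wire at the lowest point of its bend, 57 mm under the scale's origin unloaded; axes as the scale's. The hook lies in the scale's x-z plane: shank at x = -14 mm, bottom at x = 0, upturned tip at x = +14 mm with its top 35 mm under the scale's origin (unloaded), so the mouth opens to +x
- tin: Round steel tin, 90 mm across, 55 mm tall, flat lid, with a rigid wire handle standing above the lid (see tin_bar); it is the tin in the coaster. Origin: centre of its underside, z up. Foot edge chamfered 4 mm. Weight unknown, 0.3 to 0.8 kg. Only the hook should touch it, not the fingers
- tin_bar (a point): Middle of the tin's handle: centre of its 6 mm wire, 105 mm above the tin's underside and 50 mm above the lid. The handle stands in the tin's y-z plane: feet at y = +-40 mm, top a flat arch peaking here, 5 mm lower at y = +-28 mm. The hook goes under it along the tin's +x or -x
- coaster: Fixed round wooden coaster, 112 mm across, 10 mm high, in which the tin stands: recess 96 mm across with its floor 4 mm above the origin (the tin's origin is there when seated) and a rim 6 mm above that floor; 3 mm play all round the tin. Origin: centre of its underside, on the table
- stand: Fixed pale wooden stand of the scale, base 110 x 110 mm, two columns side by side along its y with a 24 mm wide slot between them, open along x, in which the hook hangs; origin at the centre of its underside, on the table
- stand_seat (a point): Centre of the stand's two ledges, 72 mm above the table, on which the scale's case rests: the scale's origin is here when home, its x along the stand's x, either way round. Lips round the case reach 20 mm (x sides) and 24 mm (y sides) above the ledges, with 4 mm play on each side
- mug: Bystander: white mug, 80 mm across, 90 mm tall
- tumbler: Bystander: glass tumbler, 68 mm across, 105 mm tall
- plain_tin: Bystander: steel tin of the same size as the other, without a handle
- jar: Bystander: glass jar with white lid, 72 mm across, 110 mm tall
- spoon: Bystander: steel spoon lying flat
- bowl: Bystander: blue bowl, 120 mm across, 50 mm tall
Mind the look-alikes: they are no part of the job. What is shaped like the stand but orange is not meant.

How it is judged:
On the way, in this order (a step that is already met when the one before it is completed fails the run):
1. the tin hangs still from the hook alone, its underside 6 to 22 mm above the coaster's rim, for one second (z of tin in the frame of coaster between 0.016 and 0.032 m and contact force between tin and scale above 1.5 N and contact force between tin and coaster below 0.05 N and angle between tin's own z axis and vertical below 0.2 rad and velocity of joint scale_hook between -0.02 and 0.02 m/s), for 1 s.
2. the tin is seated in its coaster again and the hook is off it (z of tin in the frame of coaster below 0.007 m and horizontal distance between tin and coaster below 0.006 m and angle between tin's own z axis and vertical below 0.06 rad and contact force between scale and tin below 0.05 N), for 0.2 s.
At the end, for the whole second after the job is handed in: The tin stands fully down in its coaster (underside within 3 mm of the recess floor, centred within 6 mm, tilt under 0.06 rad), free of the hook and at rest; the scale stands at rest in its stand (within 10 mm of the seat, tilt under 0.1 rad), its hook unloaded (all of step 2 and linear speed of each of tin, scale below 0.02 m/s and distance between scale and stand_seat below 0.01 m and angle between scale's own z axis and vertical below 0.1 rad and value of joint scale_hook below 0.006 m); the robot touches nothing.
It fails at once if the spring is overstretched (hook drawn out by more than 88 mm) (value of joint scale_hook above 0.088 m).
It fails at once if the tin is hoisted more than 36 mm above its coaster's rim or tipped by more than 0.35 rad (z of tin in the frame of coaster above 0.046 m or angle between tin's own z axis and vertical above 0.35 rad).
It fails at once if the tin is dropped or pressed onto the coaster with over 15 N, or jerked or pushed by the scale with over 13 N (contact force between tin and coaster above 15 N or contact force between tin and scale above 13 N).
It fails at once if the tin is touched by the arm (contact force between any of the fingers, the arm and tin above 1 N).
It fails at once if a bystander is moved by more than 20 mm (distance of any of mug, tumbler, plain_tin, jar, spoon, bowl from where it was at the start of the episode above 0.02 m).
It also fails if it takes over 72 s, if anything falls off the work surface, if the arm or the gripper's body presses on something with over 40 N, if the wrist force passes 120 N, or if a joint passes its speed limit or range.

### The arm

A 6-joint arm with a two-finger parallel gripper is mounted at the origin on the work surface. World frame = base frame: x ahead of the robot, y to its left, z up, the work surface at z = 0. Lengths are in m, angles in rad, forces in N, time in s.
With the tool pointing down it reaches from about 0.275 to 0.975 m from the base axis. Payload 8.4 kg.
Tool frame: the origin (TCP) lies midway between the tips of the shut fingers; the grasp point (between the pads) lies 19 mm behind it (r.pinch_z is the distance from the TCP to the grasp point, in m); z points along the fingers, y is the direction in which the jaws open and shut (so a half turn about z gives the same grasp; the last joint's range is limited). The gripper opens to 92 mm and grips with 3 to 60 N. Pads are 20 mm wide; open, the fingers measure 128 mm over their backs; the gripper's body (75 mm by 189 mm) begins 69 mm behind the grasp point.
Start: joints at [1.294, 0.353, 1.633, -0, 1.155, -0.002], TCP at [0.17, 0.602, 0.215] pointing down, gripper open.
Joint ranges: [-2.63, 2.63], [-0.92, 2.1], [0.06, 2.66], [-1.3, 4.44], [0, 2.69], [-3.02, 3.02]. Speed limits (rad/s): [2.22, 2.22, 2.79, 3.14, 3.14, 3.14].

### API

Orientations are given as a unit quaternion [x, y, z, w].
In Python, from station import sensors, imaging, r gives the robot as it stands.
- The arm moves only by the shell command python3 -m pendant 'ROWS' [FORCE]. ROWS is JSON, a list of rows, each an object of numbers: "ax", "ay", "az": the turn, a rotation vector about the tool's x, y, z in rad; "tx", "ty", "tz": the shift along the tool's x, y, z in m; "hand": the closure, from -1 (fully open) to 1 (shut), so that 0 is half open. A call has 1 to 20 rows; each row shifts and turns the pose as measured when the row begins, along the tool's axes as they then stand; what a row does not reach is not made up. A row lasts 1/12 s, in which the tool goes at most 41.7 mm and 7.16 degrees, less where a joint would pass 70% of its speed; a pose out of reach is approached as far as the arm can. A call is refused whole if a number of a shift passes 0.0417 or a number of a turn 0.125, either way. A call with a gripper value outside its range is refused whole. The fingers move at their own pace and stop on an object; FORCE is the grip in N (left out, the last holds). Time passes only in rows, so rows that do not move let the fingers close. It gives the time, the measured TCP pose, the force and the opening at its end, in the units of the state.
- sensors.observe(): the state, without advancing time (a new reading comes with each control period).
- imaging.read_camera(name): name is "side" or "top" or "wrist"; returns the picture (400x640x3 uint8, blue, green, red); there is no depth.
- imaging.camera_info(name): a dict with "fx", "fy", "cx", "cy" (pixels), "T" (4x4, takes a point from camera to world coordinates). Camera axes: x right, y down, z forward; pixel columns grow to the right and rows downward; lengths in m; the calibration is good to about 2 mm. The wrist camera is an equidistant fisheye: a pixel r from the principal point sees the ray r / f radians off the axis. A picture is of the moment at which its call begins: read the wrist's pose just before it. camera_info takes no time and is no camera call; for the wrist camera it gives the pose at the moment of the call.
- r.sign_off(): hands the job in, once; it reports no verdict.
The state is a dict: "time_s": time; "joints": joint angles; "joint_velocities": joint speeds; "joint_efforts": joint torques, N m; "tcp_pos": TCP position; "eef_rot": TCP orientation; "ft_force": force on the tool from outside, world axes, zero at the start; "wrist_torque": the same for the moment, N m; "gripper_width": finger opening in m.
Only numpy, scipy, OpenCV 4.12 (cv2) and the standard library are available. Lean on these libraries where they do the work, as an engineer would, in place of code of your own. Each camera call takes 0.05 s, during which the arm holds its last target. There are 200 camera calls.

## Working session

There is one attempt and no reset: what is moved stays moved. The work goes in short steps, Python scripts to look and compute and a shell command to move; the robot and the scene stay as the last step left them, time stands still between calls to the robot, and variables do not carry over. Pictures are saved under pics/ and viewed, about 8 in all and at most 12, crops included, and the job is handed in when it is done.

```bash
mkdir -p pics; cat > h.py <<'E'
import numpy as np, cv2
from station import sensors, imaging, r
def ray(info,u,v,fish=False):
    x=(u-info['cx'])/info['fx'];y=(v-info['cy'])/info['fy']
    if fish:
        t=np.hypot(x,y);d=np.array([x/t*np.sin(t),y/t*np.sin(t),np.cos(t)]) if t>1e-9 else np.array([0,0,1.])
    else: d=np.array([x,y,1.]);
    T=np.array(info['T']);return T[:3,3],T[:3,:3]@(d/np.linalg.norm(d))
def onz(info,u,v,z,fish=False):
    o,d=ray(info,u,v,fish);return o+d*(z-o[2])/d[2]
def proj(info,p,fish=False):
    T=np.array(info['T']);c=T[:3,:3].T@(np.array(p)-T[:3,3])
    if fish:
        n=np.hypot(c[0],c[1]);t=np.arctan2(n,c[2]);return info['cx']+info['fx']*t*c[0]/n,info['cy']+info['fy']*t*c[1]/n
    return info['cx']+info['fx']*c[0]/c[2],info['cy']+info['fy']*c[1]/c[2]
def tri(i1,p1,i2,p2,f1=False,f2=False):
    o1,d1=ray(i1,*p1,f1);o2,d2=ray(i2,*p2,f2)
    s=np.linalg.lstsq(np.c_[d1,-d2],o2-o1,rcond=None)[0]
    a=o1+s[0]*d1;b=o2+s[1]*d2;return (a+b)/2,np.linalg.norm(a-b)
E
python3 - <<'E'
from h import *
s=sensors.observe();print({k:np.round(v,3) for k,v in s.items()})
for n in ('top','side'):
    im=imaging.read_camera(n);cv2.imwrite(f'pics/{n}0.png',im)
    i=imaging.camera_info(n);print(n,i['fx'],i['cx'],i['cy'],np.round(i['T'],3).tolist())
E
```

```text
{'time_s': np.float64(0.0), 'joints': array([ 1.294,  0.354,  1.634, -0.   ,  1.155, -0.002]), 'joint_velocities': array([0.001, 0.001, 0.001, 0.002, 0.001, 0.001]), 'joint_efforts': array([-4.0000e-03, -5.9385e+01, -3.3420e+01,  6.9000e-02,  2.4000e-02,
       -0.0000e+00]), 'tcp_pos': array([0.169, 0.601, 0.214]), 'eef_rot': array([ 0.137,  0.991, -0.001, -0.   ]), 'ft_force': array([ 1.193,  0.194, -0.113]), 'wrist_torque': array([-0.041,  0.063,  0.007]), 'gripper_width': np.float64(0.092)}
top 456.2344296797487 328.7700949105201 202.55919267594797 [[-0.036, -0.975, 0.219, 0.306], [-0.999, 0.037, -0.003, 0.013], [-0.005, -0.219, -0.976, 1.122], [0.0, 0.0, 0.0, 1.0]]
side 462.80414560472246 322.8758081497923 208.2088412994563 [[-0.998, -0.041, 0.047, 0.486], [-0.063, 0.691, -0.72, 0.909], [-0.003, -0.722, -0.692, 0.946], [0.0, 0.0, 0.0, 1.0]]
```

View pics/top0.png

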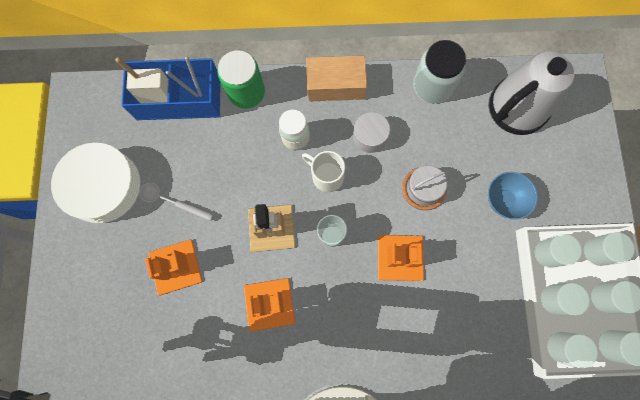

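View pics/side0.png

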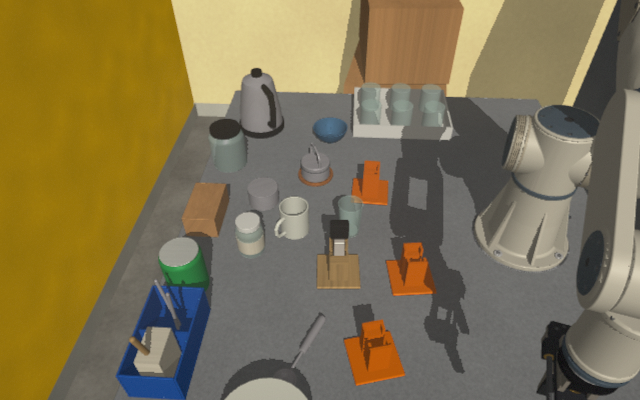

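The pale stand with the scale is at top (272,225) / side (339,255). The orange look-alikes at top (173,266), (269,303) and (401,257) are not meant. The handled tin in its coaster is at top (426,186) / side (315,168). The plain tin without a handle at top (372,132) is a bystander. I'll confirm both picks in an enlarged crop.

```bash
python3 - <<'E'
from h import *
t=cv2.imread('pics/top0.png');s=cv2.imread('pics/side0.png')
def c(im,u,v):return cv2.resize(im[v-37:v+37,u-50:u+50],(400,296),interpolation=cv2.INTER_CUBIC)
cv2.imwrite('pics/crop1.png',np.vstack([np.hstack([c(t,272,225),c(t,430,185)]),np.hstack([c(s,339,255),c(s,315,168)])]))
it=imaging.camera_info('top');
def cen(m,x0,x1,y0,y1):
    k=np.zeros_like(m);k[y0:y1,x0:x1]=m[y0:y1,x0:x1];cs,_=cv2.findContours(k,0,2);c=max(cs,key=cv2.contourArea);return c
hs=cv2.cvtColor(t,cv2.COLOR_BGR2HSV)
# pale wood
m=cv2.inRange(hs,(8,50,90),(25,180,255));c_=cen(m,235,310,190,265);print('stand',cv2.minAreaRect(c_))
q=cv2.boxPoints(cv2.minAreaRect(c_));print([np.round(onz(it,*p,0.012),3).tolist() for p in q])
# coaster
print('coaster hsv',hs[200:208,426].tolist())
m=cv2.inRange(hs,(3,110,60),(20,255,255));k=np.zeros_like(m);k[160:215,395:460]=m[160:215,395:460]
pts=cv2.convexHull(cv2.findNonZero(k));e=cv2.fitEllipse(pts);print('coaster',e,onz(it,*e[0],0.008))
E
```

```text
stand ((270.7896728515625, 227.97589111328125), (44.09715270996094, 45.09370040893555), 85.2363510131836)
[[0.55, 0.215, 0.012], [0.555, 0.103, 0.012], [0.445, 0.096, 0.012], [0.44, 0.206, 0.012]]
coaster hsv [[23, 6, 177], [0, 6, 134], [15, 5, 100], [40, 6, 123], [150, 4, 115], [14, 86, 142], [14, 135, 132], [13, 151, 183]]
coaster ((423.8617858886719, 188.11932373046875), (42.00501251220703, 44.03338623046875), 116.30307006835938) [ 0.58459914 -0.23074825  0.008     ]
```

View pics/crop1.png

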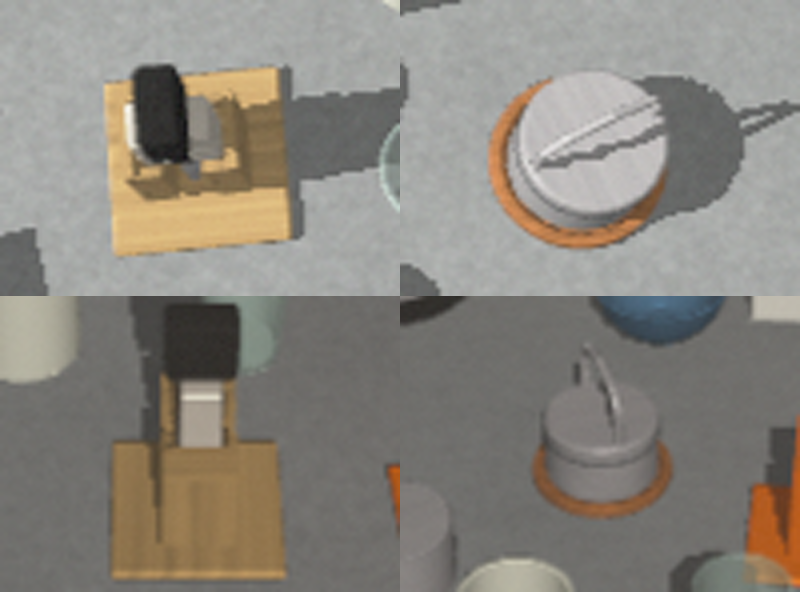

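The crops confirm both: a white case with a black grip in the pale stand, and the handled tin in its coaster. The handle runs crop (535,162)→(660,100), so the tin's x is at about +26° or 206°. Next I move above the scale for a wrist look at which way the hook faces.

```bash
python3 -m pendant '[{"tx":-0.0314,"ty":-0.0242,"tz":-0.004},{"tx":-0.0314,"ty":-0.0242,"tz":-0.004},{"tx":-0.0314,"ty":-0.0242,"tz":-0.004},{"tx":-0.0314,"ty":-0.0242,"tz":-0.004},{"tx":-0.0314,"ty":-0.0242,"tz":-0.004},{"tx":-0.0314,"ty":-0.0242,"tz":-0.004},{"tx":-0.0314,"ty":-0.0242,"tz":-0.004},{"tx":-0.0314,"ty":-0.0242,"tz":-0.004},{"tx":-0.0314,"ty":-0.0242,"tz":-0.004},{"tx":-0.0314,"ty":-0.0242,"tz":-0.004},{"tx":-0.0314,"ty":-0.0242},{"tx":-0.0314,"ty":-0.0242},{"az":-0.085},{"az":-0.085},{"az":-0.085},{"az":-0.085},{}]' 20
python3 - <<'E'
from h import *
s=sensors.observe();print(s['tcp_pos'],s['eef_rot'],s['joints'])
i=imaging.camera_info('wrist');im=imaging.read_camera('wrist');cv2.imwrite('pics/w1.png',im);print(i)
np.save('w1.npy',i,allow_pickle=True)
E
```

```text
[0.16948443 0.60113525 0.21397315] [ 1.36985016e-01  9.90572940e-01 -5.91547737e-04 -8.00119863e-05] [ 1.29359104e+00  3.53547854e-01  1.63402473e+00 -6.97537385e-06
  1.15521392e+00 -2.36823614e-03]
{'fx': 309.70691628693146, 'fy': 309.70691628693146, 'cx': 314.86355241851163, 'cy': 201.6883105556219, 'T': array([[ 0.27052117,  0.92201534,  0.27695849,  0.0909707 ],
       [ 0.96271324, -0.25871615, -0.07905174,  0.62359331],
       [-0.00123328,  0.28801678, -0.95762457,  0.38360137],
       [ 0.        ,  0.        ,  0.        ,  1.        ]])}schema error: expected keys ax, ay, az, tx, ty, tz, hand
```

View pics/w1.png

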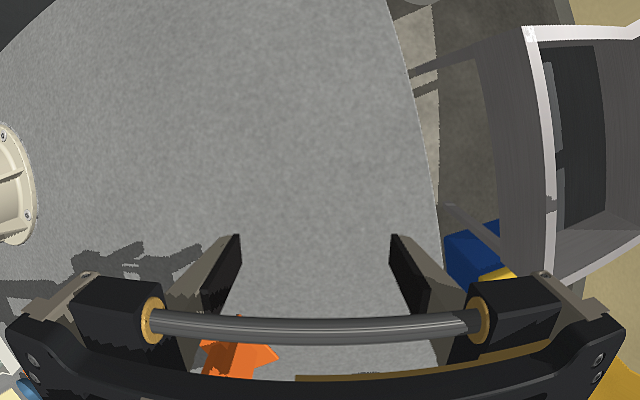

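Wrist picture: no move happened (the call was refused because all seven keys are needed). The fingers are at (220,270) and (410,270). I'll retry with full rows.

```bash
python3 -m pendant '[{"ax":0,"ay":0,"az":0,"tx":-0.0314,"ty":-0.0242,"tz":-0.005,"hand":-1},{"ax":0,"ay":0,"az":0,"tx":-0.0314,"ty":-0.0242,"tz":-0.005,"hand":-1},{"ax":0,"ay":0,"az":0,"tx":-0.0314,"ty":-0.0242,"tz":-0.005,"hand":-1},{"ax":0,"ay":0,"az":0,"tx":-0.0314,"ty":-0.0242,"tz":-0.005,"hand":-1},{"ax":0,"ay":0,"az":0,"tx":-0.0314,"ty":-0.0242,"tz":-0.005,"hand":-1},{"ax":0,"ay":0,"az":0,"tx":-0.0314,"ty":-0.0242,"tz":-0.005,"hand":-1},{"ax":0,"ay":0,"az":0,"tx":-0.0314,"ty":-0.0242,"tz":-0.005,"hand":-1},{"ax":0,"ay":0,"az":0,"tx":-0.0314,"ty":-0.0242,"tz":-0.005,"hand":-1},{"ax":0,"ay":0,"az":0,"tx":-0.0314,"ty":-0.0242,"tz":0,"hand":-1},{"ax":0,"ay":0,"az":0,"tx":-0.0314,"ty":-0.0242,"tz":0,"hand":-1},{"ax":0,"ay":0,"az":0,"tx":-0.0314,"ty":-0.0242,"tz":0,"hand":-1},{"ax":0,"ay":0,"az":-0.085,"tx":0,"ty":0,"tz":0,"hand":-1},{"ax":0,"ay":0,"az":-0.085,"tx":0,"ty":0,"tz":0,"hand":-1},{"ax":0,"ay":0,"az":-0.085,"tx":0,"ty":0,"tz":0,"hand":-1},{"ax":0,"ay":0,"az":-0.085,"tx":0,"ty":0,"tz":0,"hand":-1},{"ax":0,"ay":0,"az":0,"tx":0,"ty":0,"tz":0,"hand":-1}]' 20
python3 - <<'E'
from h import *
s=sensors.observe();print(s['tcp_pos'],s['eef_rot'],s['joints'])
i=imaging.camera_info('wrist');im=imaging.read_camera('wrist');cv2.imwrite('pics/w2.png',im);print(i['T'])
np.save('w2.npy',i,allow_pickle=True)
E
```

```text
time_s: 1.48
tcp_pos: [0.4399, 0.2321, 0.2528]
eef_rot: [-0.04, 0.999, -0.002, -0.0]
ft_force: [-0.1, 0.0, 0.2]
gripper_width: 0.0921
[0.4399427  0.23206858 0.25281527] [-3.97001410e-02  9.99209592e-01 -2.00076084e-03 -2.93830813e-04] [ 0.48481378  0.11564488  1.85451233 -0.00364203  1.17369108 -1.16399152]
[[-0.08010859  0.95468337  0.28663964  0.35866772]
 [ 0.99677603  0.07801937  0.01872221  0.22655402]
 [-0.00448967  0.28721533 -0.95785552  0.42254307]
 [ 0.          0.          0.          1.        ]]
```

View pics/w2.png

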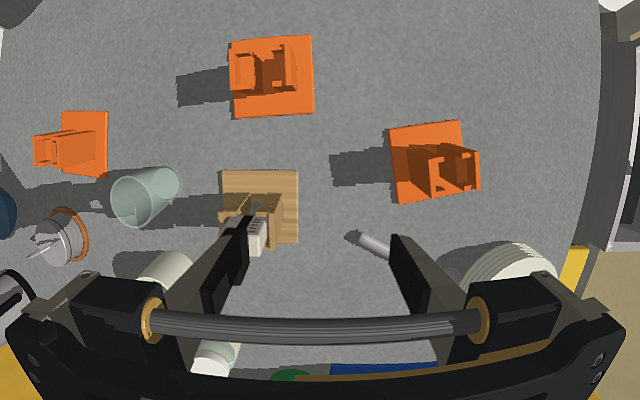

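Wrist picture: the pale stand is at (260,205), partly behind the left finger; tumbler at (145,195), tin at (60,240). I'll shift sideways to line up, then crop the hook slot.

```bash
python3 -m pendant '[{"ax":0,"ay":0,"az":0,"tx":0,"ty":-0.027,"tz":0,"hand":-1},{"ax":0,"ay":0,"az":0,"tx":0,"ty":-0.027,"tz":0,"hand":-1},{"ax":0,"ay":0,"az":0,"tx":0,"ty":-0.027,"tz":0,"hand":-1},{"ax":0,"ay":0,"az":0,"tx":0,"ty":0,"tz":0,"hand":-1}]'
python3 - <<'E'
from h import *
s=sensors.observe();print(s['tcp_pos'],s['eef_rot'])
i=imaging.camera_info('wrist');im=imaging.read_camera('wrist');np.save('w3.npy',i,allow_pickle=True)
u,v=proj(i,[.4975,.155,.06],True);print(u,v);u=int(u);v=int(v)
cv2.imwrite('pics/w3full.png',im)
c=cv2.resize(im[v-70:v+40,u-70:u+70],None,fx=5,fy=5,interpolation=cv2.INTER_CUBIC);print(u-70,v-70)
cv2.imwrite('pics/w3.png',c)
E
```

```text
time_s: 1.87
tcp_pos: [0.4452, 0.1506, 0.2525]
eef_rot: [-0.033, 0.999, -0.002, -0.001]
ft_force: [0.7, -0.6, -0.2]
gripper_width: 0.092
[0.44520646 0.15059066 0.25252912] [-3.31324409e-02  9.99448949e-01 -1.91840948e-03 -6.00046240e-04]
316.0486546003096 221.25190941195038
246 151
```

View pics/w3.png

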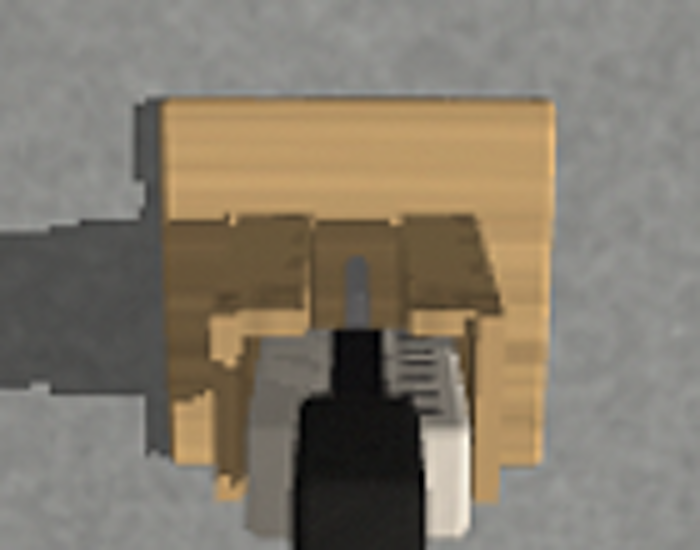

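```bash
python3 - <<'E'
from h import *
i=np.load('w3.npy',allow_pickle=True).item()
def cr(p): u,v=proj(i,p,True);return round((u-246)*5),round((v-151)*5)
for n,p in dict(tip=[.4835,.155,.037],bend=[.488,.155,.016],shank72=[.4835,.155,.072],shank50=[.4835,.155,.05]).items(): print(n,cr(p))
print([np.round(onz(i,246+a/5,151+b/5,.012,True),4) for a,b in ((163,100),(555,100))], onz(i,246+357/5,151+340/5,.072,True))
# grip position: columns of dark band at z=.11+.072
print(onz(i,246+300/5,151+480/5,.182,True),onz(i,246+420/5,151+480/5,.182,True))
im=cv2.imread('pics/w3full.png');print(im[195:222,317].tolist())
E
```

```text
tip (354, 270)
bend (353, 263)
shank72 (354, 314)
shank50 (354, 286)
[array([0.4466, 0.1007, 0.012 ]), array([0.4394, 0.2066, 0.012 ])] [0.49008534 0.15612921 0.072     ]
[0.47655569 0.14506114 0.182     ] [0.47516203 0.16550379 0.182     ]
[[50, 75, 91], [58, 85, 103], [58, 85, 104], [60, 86, 105], [60, 87, 108], [63, 92, 113], [59, 90, 112], [78, 84, 89], [82, 81, 79], [81, 80, 81], [80, 81, 82], [80, 82, 82], [80, 80, 82], [80, 79, 82], [84, 84, 85], [91, 91, 93], [88, 88, 91], [89, 89, 92], [89, 89, 91], [91, 91, 93], [87, 86, 89], [64, 64, 66], [19, 17, 19], [15, 15, 16], [17, 16, 16], [18, 17, 17], [17, 16, 17]]
```

The grey wire in the slot runs unbroken from crop (357,258) to (357,330), up under the case. That makes it the shank, on the robot side, so the mouth opens away from the robot (+x, yaw 3.9°). Next: go over the grip and down.

```bash
python3 -m pendant '[{"ax":0,"ay":0,"az":0,"tx":-0.027,"ty":0.0012,"tz":0,"hand":-1},{"ax":0,"ay":0,"az":0,"tx":-0.027,"ty":0.0012,"tz":0,"hand":-1},{"ax":0,"ay":0,"az":0,"tx":0,"ty":0,"tz":0,"hand":-1},{"ax":0,"ay":0,"az":0,"tx":0,"ty":0,"tz":0.027,"hand":-1},{"ax":0,"ay":0,"az":0,"tx":0,"ty":0,"tz":0.027,"hand":-1},{"ax":0,"ay":0,"az":0,"tx":0,"ty":0,"tz":0.027,"hand":-1},{"ax":0,"ay":0,"az":0,"tx":0,"ty":0,"tz":0.02,"hand":-1},{"ax":0,"ay":0,"az":0,"tx":0,"ty":0,"tz":0,"hand":-1}]'
```

```text
time_s: 2.58
tcp_pos: [0.5012, 0.1654, 0.1498]
eef_rot: [-0.024, 1.0, 0.001, 0.002]
ft_force: [-0.6, -0.2, -0.2]
gripper_width: 0.0918
```

```bash
python3 -m pendant '[{"ax":0,"ay":0,"az":-0.019,"tx":0.003,"ty":-0.009,"tz":0.004,"hand":-1},{"ax":0,"ay":0,"az":0,"tx":0,"ty":0,"tz":0,"hand":-1},{"ax":0,"ay":0,"az":0,"tx":0,"ty":0,"tz":0,"hand":-1}]'
python3 - <<'E'
from h import *
im=imaging.read_camera('wrist');i=imaging.camera_info('wrist');s=sensors.observe();print(s['tcp_pos'],s['eef_rot'])
cv2.imwrite('pics/w4.png',im)
E
```

```text
time_s: 2.83
tcp_pos: [0.4973, 0.1585, 0.1461]
eef_rot: [-0.033, 0.999, 0.001, 0.001]
ft_force: [0.7, 0.1, -0.1]
gripper_width: 0.092
[0.49734414 0.15845297 0.14620834] [-3.32669172e-02  9.99445640e-01  1.12319285e-03  6.80471561e-04]
```

View pics/w4.png

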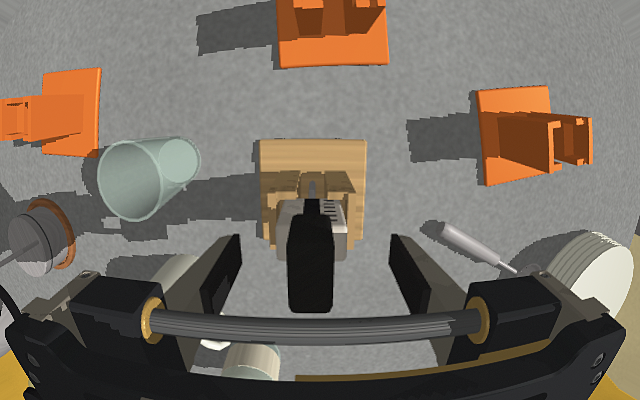

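The grip at (310,265) is centred between the fingers, so I close on it.

```bash
python3 -m pendant '[{"ax":0,"ay":0,"az":0,"tx":0,"ty":0,"tz":0,"hand":0.4},{"ax":0,"ay":0,"az":0,"tx":0,"ty":0,"tz":0,"hand":1},{"ax":0,"ay":0,"az":0,"tx":0,"ty":0,"tz":0,"hand":1},{"ax":0,"ay":0,"az":0,"tx":0,"ty":0,"tz":0,"hand":1},{"ax":0,"ay":0,"az":0,"tx":0,"ty":0,"tz":0,"hand":1},{"ax":0,"ay":0,"az":0,"tx":0,"ty":0,"tz":0,"hand":1},{"ax":0,"ay":0,"az":0,"tx":0,"ty":0,"tz":0,"hand":1},{"ax":0,"ay":0,"az":0,"tx":0,"ty":0,"tz":0,"hand":1}]' 30
```

```text
time_s: 3.55
tcp_pos: [0.4997, 0.1605, 0.1503]
eef_rot: [-0.032, 0.999, 0.002, 0.004]
ft_force: [0.1, 0.2, -0.3]
gripper_width: 0.0408
```

```bash
python3 -m pendant '[{"ax":0,"ay":0,"az":0,"tx":0.002,"ty":-0.002,"tz":0.005,"hand":1},{"ax":0,"ay":0,"az":0,"tx":0,"ty":0,"tz":0,"hand":1},{"ax":0,"ay":0,"az":0,"tx":0,"ty":0,"tz":0.0005,"hand":1},{"ax":0,"ay":0,"az":0,"tx":0,"ty":0,"tz":0.0005,"hand":1},{"ax":0,"ay":0,"az":0,"tx":0,"ty":0,"tz":0.0005,"hand":1}]'
```

```text
time_s: 3.97
tcp_pos: [0.4981, 0.1584, 0.1446]
eef_rot: [-0.032, 0.999, 0.003, 0.004]
ft_force: [-3.3, -0.5, 7.7]
gripper_width: 0.0237
```

Gripped at 23.7 mm. Lift straight out.

```bash
python3 -m pendant '[{"ax":0,"ay":0,"az":0,"tx":0,"ty":0,"tz":-0.005,"hand":1},{"ax":0,"ay":0,"az":0,"tx":0,"ty":0,"tz":-0.01,"hand":1},{"ax":0,"ay":0,"az":0,"tx":0,"ty":0,"tz":-0.015,"hand":1},{"ax":0,"ay":0,"az":0,"tx":0,"ty":0,"tz":-0.015,"hand":1},{"ax":0,"ay":0,"az":0,"tx":0,"ty":0,"tz":-0.015,"hand":1},{"ax":0,"ay":0,"az":0,"tx":0,"ty":0,"tz":-0.015,"hand":1},{"ax":0,"ay":0,"az":0,"tx":0,"ty":0,"tz":-0.015,"hand":1},{"ax":0,"ay":0,"az":0,"tx":0,"ty":0,"tz":-0.015,"hand":1},{"ax":0,"ay":0,"az":0,"tx":0,"ty":0,"tz":-0.015,"hand":1},{"ax":0,"ay":0,"az":0,"tx":0,"ty":0,"tz":0,"hand":1}]'
```

```text
time_s: 4.8
tcp_pos: [0.4949, 0.1568, 0.2728]
eef_rot: [-0.032, 0.999, 0.002, 0.002]
ft_force: [1.0, -0.3, -0.8]
gripper_width: 0.0238
```

```bash
python3 - <<'E'
from h import *
t=cv2.imread('pics/top0.png');s=cv2.imread('pics/side0.png')
it=imaging.camera_info('top');i2=imaging.camera_info('side')
# orange coaster visible in side too
hs=cv2.cvtColor(s,cv2.COLOR_BGR2HSV);m=cv2.inRange(hs,(3,90,50),(20,255,255));k=np.zeros_like(m);k[140:190,290:342]=m[140:190,290:342]
pts=cv2.convexHull(cv2.findNonZero(k));e=cv2.fitEllipse(pts);print(e,onz(i2,*e[0],.008),[np.round(onz(i2,*p,.01),3).tolist() for p in ((pts[:,0,0].min(),e[0][1]),(pts[:,0,0].max(),e[0][1]))])
# lid ellipse seeds: print handle apex by triangulation; side apex crop px (587,347)->; 
def cs(a,b):return 265+(a-400)/4, 131+(b-296)/4
def ct(a,b):return 380+(a-400)/4, 148+b/4
print('apex far side', cs(587,347))
for a in [(535,162),(660,100)]: print(onz(it,*ct(*a),.06),onz(it,*ct(*a),.1))
# lid ellipse in top crop: left 518,right 668, top 70,bottom 216
print('lid ctr',onz(it,*ct(593,143),.059))
E
```

```text
((315.1633605957031, 173.98036193847656), (23.68492317199707, 34.31081008911133), 88.13973999023438) [ 0.58394523 -0.2222387   0.008     ] [[0.638, -0.217, 0.01], [0.531, -0.223, 0.01]]
apex far side (311.75, 143.75)
[ 0.57158205 -0.19506813  0.06      ] [ 0.56158897 -0.18722713  0.1       ]
[ 0.60731255 -0.27346075  0.06      ] [ 0.59597351 -0.2626667   0.1       ]
lid ctr [ 0.58228832 -0.23101765  0.059     ]
```

Scale is free (TCP z 0.273). Carry it halfway to the tin for a clear wrist look.

```bash
python3 -m pendant '[{"ax":0,"ay":0,"az":0,"tx":0.002,"ty":-0.015,"tz":0,"hand":1},{"ax":0,"ay":0,"az":0,"tx":0.0045,"ty":-0.025,"tz":0,"hand":1},{"ax":0,"ay":0,"az":0,"tx":0.0045,"ty":-0.027,"tz":0,"hand":1},{"ax":0,"ay":0,"az":0,"tx":0.0045,"ty":-0.027,"tz":0,"hand":1},{"ax":0,"ay":0,"az":0,"tx":0.0045,"ty":-0.027,"tz":0,"hand":1},{"ax":0,"ay":0,"az":0,"tx":0.0045,"ty":-0.027,"tz":0,"hand":1},{"ax":0,"ay":0,"az":0,"tx":0.0045,"ty":-0.027,"tz":0,"hand":1},{"ax":0,"ay":0,"az":0,"tx":0.0045,"ty":-0.027,"tz":0,"hand":1},{"ax":0,"ay":0,"az":0,"tx":0.0045,"ty":-0.027,"tz":0,"hand":1},{"ax":0,"ay":0,"az":0,"tx":0.002,"ty":-0.015,"tz":0,"hand":1},{"ax":0,"ay":0,"az":0,"tx":0,"ty":0,"tz":0,"hand":1}]'
python3 - <<'E'
from h import *
for k in range(3): im0=imaging.read_camera('side')
i=imaging.camera_info('wrist');im=imaging.read_camera('wrist');s=sensors.observe();print(s['time_s'],s['tcp_pos'],s['eef_rot'])
cv2.imwrite('pics/w5full.png',im);np.save('w5.npy',i,allow_pickle=True);cv2.imwrite('pics/s5full.png',im0)
u,v=map(int,proj(i,[.584,-.23,.06],True));print(u,v,'org',u-60,v-55)
c=cv2.resize(im[v-55:v+45,u-60:u+60],(600,500),interpolation=cv2.INTER_CUBIC)
cv2.imwrite('pics/w5.png',c)
E
```

```text
time_s: 5.72
tcp_pos: [0.4661, -0.0984, 0.2676]
eef_rot: [-0.034, 0.999, 0.003, 0.001]
ft_force: [-0.6, 0.0, -1.6]
gripper_width: 0.0242
5.9167 [ 0.46668583 -0.09519591  0.26786367] [-3.51158406e-02  9.99377457e-01  3.28674150e-03  8.80039487e-04]
212 253 org 152 198
```

View pics/w5.png

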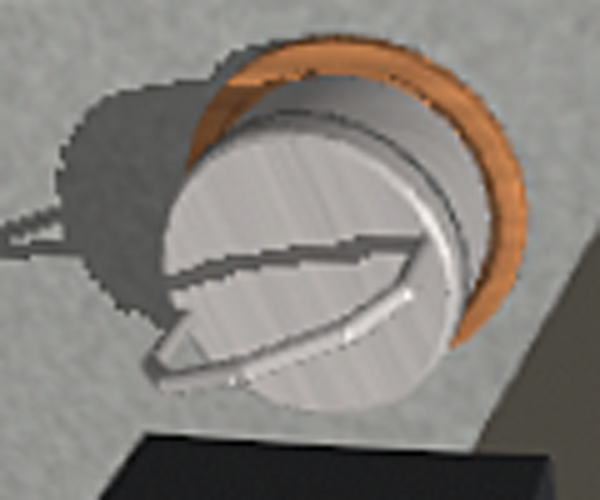

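The crop shows the handle's feet at (427,240) and (188,315), its upper corners at (410,293) and (155,373), and the peak near (290,350).

```bash
python3 - <<'E'
from h import *
i=np.load('w5.npy',allow_pickle=True).item()
P=lambda a,b,z:onz(i,152+a/5,198+b/5,z,True)
def show(n,a,b):
    d=b-a;print(n,'mid',np.round((a+b)/2,4),'len',round(np.linalg.norm(d),4),'x-yaw deg',round(np.degrees(np.arctan2(d[1],d[0]))%180+90-180,1))
show('feet',P(188,312,.06),P(427,240,.06)); show('corn',P(155,373,.104),P(410,292,.104))
im=cv2.imread('pics/w5full.png');hs=cv2.cvtColor(im,cv2.COLOR_BGR2HSV)
pk=P(285,350,.109);print('peak',pk)
# coaster outer edge points -> circle fit at z=.01
m=cv2.inRange(hs,(3,100,60),(20,255,255));k=np.zeros_like(m);k[200:275,180:260]=m[200:275,180:260]
h=cv2.convexHull(cv2.findNonZero(k))[:,0];pp=np.array([onz(i,u,v,.01,True)[:2] for u,v in h])
from scipy.optimize import least_squares
f=least_squares(lambda c:np.hypot(pp[:,0]-c[0],pp[:,1]-c[1])-.056,[.584,-.23],loss='soft_l1',f_scale=.001);print('coaster',f.x,np.round(f.fun*1000,1))
lid=np.array([P(a,b,.059)[:2] for a,b in ((162,250),(330,410),(200,160),(455,300),(250,125),(420,370))])
f=least_squares(lambda c:np.hypot(lid[:,0]-c[0],lid[:,1]-c[1])-.045,[.584,-.23]);print('lid',f.x,np.round(f.fun*1000,1))
E
```

```text
feet mid [ 0.5843 -0.2299  0.06  ] len 0.0798 x-yaw deg 22.6
corn mid [ 0.5783 -0.2232  0.104 ] len 0.079 x-yaw deg 24.1
peak [ 0.579604   -0.21954005  0.109     ]
coaster [ 0.58368464 -0.22977732] [-1.1 -1.1 -0.8 -0.8 -0.8 -0.4 -0.8 -1.6 -0.3 -0.7 -0.8 -0.9 -1.2 -1.1
 -0.9 -0.3 -0.8 -0.5  0.1  0.2 -0.1  0.1  0.4  0.5  0.4  0.1 -0.6]
lid [ 0.58311849 -0.22965645] [-1.1  0.3 -1.8 -0.9  0.5 -1.7]
```

Wrist fits agree: bar at (0.584, −0.230), tin x-yaw ≈ 23.5°. Go to 5 cm short of it, with the yaw aligned.

```bash
python3 -m pendant '[{"ax":0,"ay":0,"az":0,"tx":-0.0086,"ty":-0.0227,"tz":0,"hand":1},{"ax":0,"ay":0,"az":0,"tx":-0.0086,"ty":-0.0227,"tz":0,"hand":1},{"ax":0,"ay":0,"az":0,"tx":-0.0086,"ty":-0.0227,"tz":0,"hand":1},{"ax":0,"ay":0,"az":0,"tx":-0.0086,"ty":-0.0227,"tz":0,"hand":1},{"ax":0,"ay":0,"az":0,"tx":-0.0086,"ty":-0.0227,"tz":0,"hand":1},{"ax":0,"ay":0,"az":0,"tx":-0.0086,"ty":-0.0227,"tz":0,"hand":1},{"ax":0,"ay":0,"az":0,"tx":-0.0086,"ty":-0.0227,"tz":0,"hand":1},{"ax":0,"ay":0,"az":-0.085,"tx":0,"ty":0,"tz":0,"hand":1},{"ax":0,"ay":0,"az":-0.085,"tx":0,"ty":0,"tz":0,"hand":1},{"ax":0,"ay":0,"az":-0.085,"tx":0,"ty":0,"tz":0,"hand":1},{"ax":0,"ay":0,"az":-0.085,"tx":0,"ty":0,"tz":0,"hand":1},{"ax":0,"ay":0,"az":0,"tx":0,"ty":0,"tz":0,"hand":1},{"ax":0,"ay":0,"az":0,"tx":0,"ty":0,"tz":0,"hand":1}]'
cat > d.py <<'E'
# usage: d.py X Y Z yaw_deg : remaining shift in tool axes
import sys
from h import *
from scipy.spatial.transform import Rotation as R
s=sensors.observe();T=R.from_quat(s['eef_rot']);x,y,z,w=map(float,sys.argv[1:5])
print('t',round(float(s['time_s']),2),'pos',np.round(s['tcp_pos'],4),'F',np.round(s['ft_force'],2))
a=np.radians(w+180);G=R.from_matrix(np.c_[[np.cos(a),np.sin(a),0],[np.sin(a),-np.cos(a),0],[0,0,-1]])
print('shift',np.round(T.inv().apply(np.array([x,y,z])-s['tcp_pos']),4),'turn',np.round((T.inv()*G).as_rotvec(),4))
E
python3 d.py .538 -.2496 .2015 23.5
```

```text
time_s: 7.0
tcp_pos: [0.5478, -0.2387, 0.2638]
eef_rot: [-0.22, 0.975, 0.006, 0.001]
ft_force: [-0.2, 0.3, -2.1]
gripper_width: 0.0234
t 7.0 pos [ 0.5478 -0.2387  0.2638] F [-0.17  0.3  -2.08]
shift [ 0.0139 -0.0063  0.0622] turn [0.0108 0.0052 0.034 ]
```

```bash
python3 -m pendant '[{"ax":0.0108,"ay":0.005,"az":0.034,"tx":0.0139,"ty":-0.006,"tz":0,"hand":1},{"ax":0,"ay":0,"az":0,"tx":0,"ty":0,"tz":0.01,"hand":1},{"ax":0,"ay":0,"az":0,"tx":0,"ty":0,"tz":0.015,"hand":1},{"ax":0,"ay":0,"az":0,"tx":0,"ty":0,"tz":0.015,"hand":1},{"ax":0,"ay":0,"az":0,"tx":0,"ty":0,"tz":0.01,"hand":1},{"ax":0,"ay":0,"az":0,"tx":0,"ty":0,"tz":0.004,"hand":1},{"ax":0,"ay":0,"az":0,"tx":0,"ty":0,"tz":0,"hand":1}]'
python3 d.py .538 -.2496 .2015 23.5
```

```text
time_s: 7.58
tcp_pos: [0.5371, -0.2488, 0.2064]
eef_rot: [-0.196, 0.981, -0.001, 0.0]
ft_force: [-0.3, -0.3, -1.7]
gripper_width: 0.0237
t 7.58 pos [ 0.5371 -0.2488  0.2064] F [-0.27 -0.34 -1.71]
shift [-0.0005 -0.0011  0.0049] turn [-0.002   0.0004 -0.0146]
```

```bash
python3 -m pendant '[{"ax":-0.002,"ay":0,"az":-0.0146,"tx":0,"ty":-0.001,"tz":0.005,"hand":1}]'
python3 - <<'E'
from h import *
s=imaging.read_camera('side');w=imaging.read_camera('wrist');i=imaging.camera_info('side')
u,v=map(int,proj(i,[.56,-.24,.1]));print(u,v)
c=cv2.resize(s[v-40:v+40,u-50:u+50],(800,640)[:2],interpolation=cv2.INTER_CUBIC)[:590]
cv2.imwrite('pics/s6.png',c);print('org',u-50,v-40,'x8')
cv2.imwrite('pics/w6.png',w)
for n,p in dict(bar=[.5838,-.2297,.109],hook=[.538,-.2496,.0745]).items(): a=proj(i,p);print(n,(a[0]-u+50)*8,(a[1]-v+40)*8)
E
python3 d.py .538 -.2496 .2015 23.5
```

```text
time_s: 7.67
tcp_pos: [0.5378, -0.2497, 0.2019]
eef_rot: [-0.204, 0.979, -0.0, 0.0]
ft_force: [0.6, -0.3, -1.8]
gripper_width: 0.0239
322 147
org 272 107 x8
bar 343.3296020213197 317.39113757256723
hook 465.93468057660266 363.2711294663741
t 7.77 pos [ 0.5373 -0.2497  0.2009] F [ 0.08  0.47 -1.22]
shift [-0.0007 -0.0002 -0.0006] turn [ 0.0006 -0.0001  0.0006]
```

View pics/s6.png

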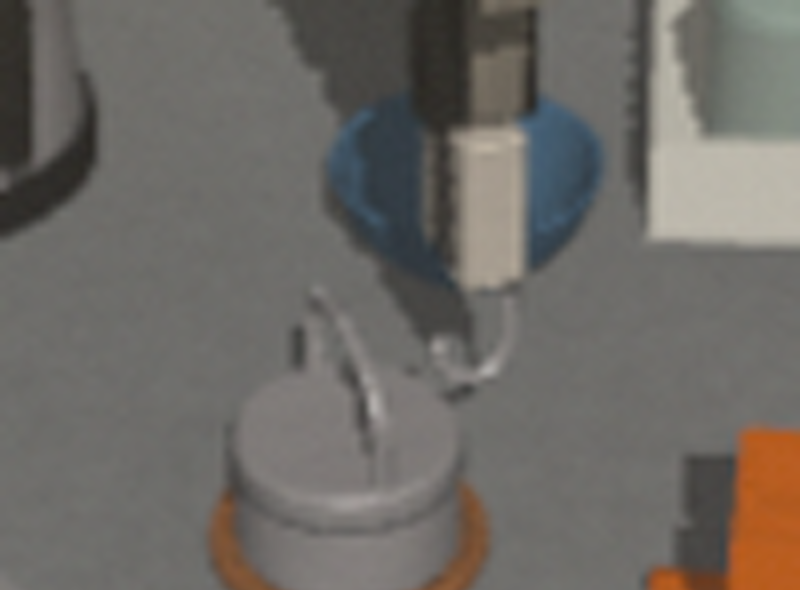

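The side crop shows the hook tip at (440,345) facing the arch, its bend at (468,378) clear above the lid, and the arch top at about (340,320). These match the predictions, so I advance under the bar.

```bash
python3 -m pendant '[{"ax":0,"ay":0,"az":0,"tx":-0.008,"ty":0,"tz":0,"hand":1},{"ax":0,"ay":0,"az":0,"tx":-0.009,"ty":0,"tz":0,"hand":1},{"ax":0,"ay":0,"az":0,"tx":-0.009,"ty":0,"tz":0,"hand":1}]'
python3 d.py .5838 -.2297 .2015 23.5
```

```text
time_s: 8.02
tcp_pos: [0.5624, -0.2396, 0.2021]
eef_rot: [-0.203, 0.979, -0.0, 0.0]
ft_force: [0.2, 0.4, -1.6]
gripper_width: 0.0239
t 8.02 pos [ 0.5624 -0.2396  0.2021] F [ 0.17  0.43 -1.63]
shift [-0.0236  0.0006  0.0007] turn [-0.0006  0.0007 -0.0015]
```

```bash
python3 -m pendant '[{"ax":0,"ay":0,"az":0,"tx":-0.008,"ty":0,"tz":0,"hand":1},{"ax":0,"ay":0,"az":0,"tx":-0.008,"ty":0.0005,"tz":0,"hand":1},{"ax":0,"ay":0,"az":0,"tx":-0.007,"ty":0,"tz":0,"hand":1}]'
python3 - <<'E'
from h import *
s=imaging.read_camera('side');t=imaging.read_camera('top');i=imaging.camera_info('side')
cv2.imwrite('pics/s7full.png',s);cv2.imwrite('pics/t7full.png',t)
u,v=map(int,proj(i,[.584,-.23,.1]));print(u,v)
c=cv2.resize(s[v-38:v+34,u-50:u+50],(800,576),interpolation=cv2.INTER_CUBIC)
cv2.imwrite('pics/s7.png',c)
E
python3 d.py .5838 -.2297 .2015 23.5
```

```text
time_s: 8.27
tcp_pos: [0.5876, -0.2286, 0.2032]
eef_rot: [-0.203, 0.979, -0.001, 0.001]
ft_force: [0.1, 0.4, -1.4]
gripper_width: 0.0239
314 149
t 8.37 pos [ 0.5878 -0.2285  0.203 ] F [-0.41 -0.53 -1.01]
shift [0.0041 0.0004 0.0015] turn [-0.0022  0.0029 -0.0001]
```

View pics/s7.png

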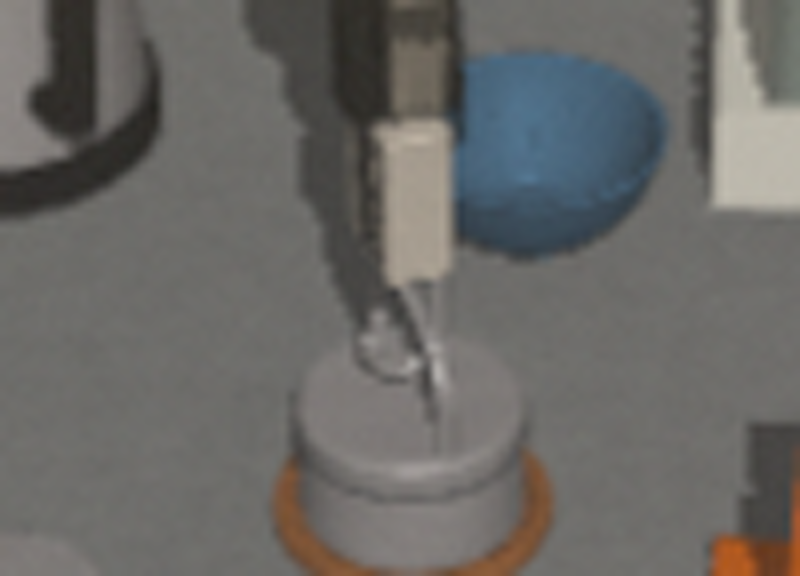

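The hook tip at (375,330) is beyond the arch and the hook is under it, about 4 mm too far. I'll back off 4 mm, then raise slowly.

```bash
python3 -m pendant '[{"ax":-0.002,"ay":0.003,"az":0,"tx":0.0045,"ty":0,"tz":0,"hand":1},{"ax":0,"ay":0,"az":0,"tx":0,"ty":0,"tz":-0.004,"hand":1},{"ax":0,"ay":0,"az":0,"tx":0,"ty":0,"tz":-0.004,"hand":1},{"ax":0,"ay":0,"az":0,"tx":0,"ty":0,"tz":-0.004,"hand":1},{"ax":0,"ay":0,"az":0,"tx":0,"ty":0,"tz":-0.003,"hand":1},{"ax":0,"ay":0,"az":0,"tx":0,"ty":0,"tz":-0.002,"hand":1}]'
python3 d.py .5838 -.2297 .2326 23.5
```

```text
time_s: 8.87
tcp_pos: [0.5817, -0.2306, 0.2212]
eef_rot: [-0.204, 0.979, 0.0, -0.001]
ft_force: [0.0, -0.7, -1.2]
gripper_width: 0.0238
t 8.87 pos [ 0.5817 -0.2306  0.2212] F [ 0.02 -0.74 -1.2 ]
shift [-0.0022  0.     -0.0114] turn [ 0.0012 -0.0024 -0.0002]
```

```bash
python3 -m pendant '[{"ax":0.001,"ay":-0.002,"az":0,"tx":-0.002,"ty":0,"tz":-0.002,"hand":1},{"ax":0,"ay":0,"az":0,"tx":0,"ty":0,"tz":-0.002,"hand":1},{"ax":0,"ay":0,"az":0,"tx":0,"ty":0,"tz":-0.002,"hand":1},{"ax":0,"ay":0,"az":0,"tx":0,"ty":0,"tz":-0.002,"hand":1},{"ax":0,"ay":0,"az":0,"tx":0,"ty":0,"tz":-0.002,"hand":1},{"ax":0,"ay":0,"az":0,"tx":0,"ty":0,"tz":-0.002,"hand":1},{"ax":0,"ay":0,"az":0,"tx":0,"ty":0,"tz":-0.002,"hand":1},{"ax":0,"ay":0,"az":0,"tx":0,"ty":0,"tz":-0.002,"hand":1},{"ax":0,"ay":0,"az":0,"tx":0,"ty":0,"tz":-0.002,"hand":1},{"ax":0,"ay":0,"az":0,"tx":0,"ty":0,"tz":-0.002,"hand":1},{"ax":0,"ay":0,"az":0,"tx":0,"ty":0,"tz":-0.002,"hand":1},{"ax":0,"ay":0,"az":0,"tx":0,"ty":0,"tz":-0.002,"hand":1}]'
python3 d.py .5838 -.2297 .2326 23.5
```

```text
time_s: 9.87
tcp_pos: [0.5837, -0.23, 0.2477]
eef_rot: [-0.203, 0.979, -0.0, 0.0]
ft_force: [0.7, -0.5, -3.6]
gripper_width: 0.024
t 9.87 pos [ 0.5837 -0.23    0.2477] F [ 0.72 -0.52 -3.64]
shift [-0.0002  0.0003  0.0151] turn [-0.0004  0.0003 -0.0006]
```

```bash
cat > f.py <<'E'
from h import *
F=[];Z=[]
for k in range(6):
    im=imaging.read_camera('side');s=sensors.observe();F.append(s['ft_force']);Z.append(s['tcp_pos'][2])
F=np.mean(F,0);print('t',round(float(s['time_s']),2),'F',np.round(F,2),'z',np.round(np.mean(Z),4),'spring pred N',round(110*(np.mean(Z)-.2326),2))
cv2.imwrite('pics/last.png',im)
g0=cv2.cvtColor(cv2.imread('pics/s7full.png'),6);g=cv2.cvtColor(im,6)
# lower tin body patch (left/right + front), search vertical shift
x0,y0,x1,y1=303,159,331,176
tp=cv2.resize(g0[y0:y1,x0:x1],None,fx=8,fy=8,interpolation=cv2.INTER_CUBIC);sr=cv2.resize(g[y0-18:y1+6,x0-6:x1+6],None,fx=8,fy=8,interpolation=cv2.INTER_CUBIC)
_,v,_,l=cv2.minMaxLoc(cv2.matchTemplate(sr,tp,cv2.TM_CCOEFF_NORMED));i=imaging.camera_info('side')
a=np.array(proj(i,[.584,-.23,.05]));b=np.array(proj(i,[.584,-.23,.07]))
print('tin shift px',l[0]/8-6,l[1]/8-18,'score',round(v,3),'px for 20mm up',b-a)
E
python3 -m pendant '[{"ax":0,"ay":0,"az":0,"tx":0,"ty":0,"tz":-0.002,"hand":1},{"ax":0,"ay":0,"az":0,"tx":0,"ty":0,"tz":-0.002,"hand":1},{"ax":0,"ay":0,"az":0,"tx":0,"ty":0,"tz":-0.002,"hand":1},{"ax":0,"ay":0,"az":0,"tx":0,"ty":0,"tz":-0.002,"hand":1},{"ax":0,"ay":0,"az":0,"tx":0,"ty":0,"tz":-0.002,"hand":1},{"ax":0,"ay":0,"az":0,"tx":0,"ty":0,"tz":-0.002,"hand":1},{"ax":0,"ay":0,"az":0,"tx":0,"ty":0,"tz":-0.002,"hand":1}]'; python3 f.py
```

```text
time_s: 10.45
tcp_pos: [0.5834, -0.2299, 0.2623]
eef_rot: [-0.203, 0.979, 0.0, -0.0]
ft_force: [1.1, -0.3, -4.9]
gripper_width: 0.0237
t 10.75 F [ 0.65 -0.01 -5.32] z 0.2623 spring pred N 3.27
tin shift px 0.25 0.0 score 0.97 px for 20mm up [-0.09326066 -5.11596723]
```

```bash
python3 -m pendant '[{"ax":0,"ay":0,"az":0,"tx":0,"ty":0,"tz":-0.002,"hand":1},{"ax":0,"ay":0,"az":0,"tx":0,"ty":0,"tz":-0.002,"hand":1},{"ax":0,"ay":0,"az":0,"tx":0,"ty":0,"tz":-0.002,"hand":1},{"ax":0,"ay":0,"az":0,"tx":0,"ty":0,"tz":-0.002,"hand":1},{"ax":0,"ay":0,"az":0,"tx":0,"ty":0,"tz":-0.002,"hand":1},{"ax":0,"ay":0,"az":0,"tx":0,"ty":0,"tz":-0.002,"hand":1},{"ax":0,"ay":0,"az":0,"tx":0,"ty":0,"tz":-0.002,"hand":1}]'; python3 f.py
```

```text
time_s: 11.33
tcp_pos: [0.5822, -0.2294, 0.2759]
eef_rot: [-0.203, 0.979, 0.001, -0.002]
ft_force: [-0.0, -0.7, -7.0]
gripper_width: 0.0237
t 11.63 F [ 0.34 -0.18 -6.82] z 0.2759 spring pred N 4.76
tin shift px 1.0 0.0 score 0.94 px for 20mm up [-0.09326066 -5.11596723]
```

```bash
python3 -m pendant '[{"ax":0,"ay":0,"az":0,"tx":-0.001,"ty":0,"tz":-0.002,"hand":1},{"ax":0,"ay":0.001,"az":0,"tx":0,"ty":0,"tz":-0.002,"hand":1},{"ax":0,"ay":0,"az":0,"tx":0,"ty":0,"tz":-0.002,"hand":1},{"ax":0,"ay":0,"az":0,"tx":0,"ty":0,"tz":-0.002,"hand":1},{"ax":0,"ay":0,"az":0,"tx":0,"ty":0,"tz":-0.002,"hand":1},{"ax":0,"ay":0,"az":0,"tx":0,"ty":0,"tz":-0.002,"hand":1}]'; python3 f.py
```

```text
time_s: 12.13
tcp_pos: [0.5829, -0.2288, 0.2879]
eef_rot: [-0.203, 0.979, 0.002, -0.003]
ft_force: [0.9, 0.5, -6.4]
gripper_width: 0.0238
t 12.43 F [ 0.46 -0.1  -6.74] z 0.2879 spring pred N 6.08
tin shift px 0.875 -2.5 score 0.949 px for 20mm up [-0.09326066 -5.11596723]
```

The tin has lifted: force plateaus at about 5.0 N (≈0.51 kg), image shift is 2.5 px (≈10 mm). Another 9 mm up, then hold.

```bash
python3 -m pendant '[{"ax":0,"ay":0,"az":0,"tx":0,"ty":0,"tz":-0.0015,"hand":1},{"ax":0,"ay":0,"az":0,"tx":0,"ty":0,"tz":-0.0015,"hand":1},{"ax":0,"ay":0,"az":0,"tx":0,"ty":0,"tz":-0.0015,"hand":1},{"ax":0,"ay":0,"az":0,"tx":0,"ty":0,"tz":-0.0015,"hand":1},{"ax":0,"ay":0,"az":0,"tx":0,"ty":0,"tz":-0.0015,"hand":1},{"ax":0,"ay":0,"az":0,"tx":0,"ty":0,"tz":-0.001,"hand":1}]'; python3 f.py; python3 d.py .5838 -.2297 .297 23.5
```

```text
time_s: 12.93
tcp_pos: [0.5825, -0.2287, 0.2962]
eef_rot: [-0.203, 0.979, 0.002, -0.004]
ft_force: [0.1, 0.8, -7.0]
gripper_width: 0.0235
t 13.23 F [ 0.21 -0.16 -6.04] z 0.2961 spring pred N 6.98
tin shift px 1.125 -4.625 score 0.918 px for 20mm up [-0.09326066 -5.11596723]
t 13.23 pos [ 0.5824 -0.2287  0.2958] F [ 0.16 -0.48 -6.44]
shift [-0.0009 -0.0015 -0.0012] turn [ 0.0054 -0.0066 -0.0007]
```

Lift is now 18–20 mm, so the underside is about 12–14 mm above the rim. Hold still using camera calls, during which the arm holds its target.

```bash
python3 - <<'E'
from h import *
F=[];Z=[]
for k in range(54): im=imaging.read_camera('side');s=sensors.observe();F.append(s['ft_force'][2]);Z.append(s['tcp_pos'][2])
F=np.array(F);print(s['time_s'],'F first/second half',F[:27].mean(),F[27:].mean(),'std',F.std(),'z',np.mean(Z),np.ptp(Z))
u,v=314,149
cv2.imwrite('pics/hang.png',cv2.resize(im[v-45:v+35,u-50:u+50],(720,576),interpolation=cv2.INTER_CUBIC))
E
python3 f.py
```

```text
15.9333 F first/second half -6.6079383776982805 -6.4741736535854795 std 0.441631636760478 z 0.29589888300276596 0.0001666861841961298
t 16.23 F [ 0.22 -0.14 -6.58] z 0.2959 spring pred N 6.96
tin shift px 1.0 -4.625 score 0.928 px for 20mm up [-0.09326066 -5.11596723]
```

View pics/hang.png

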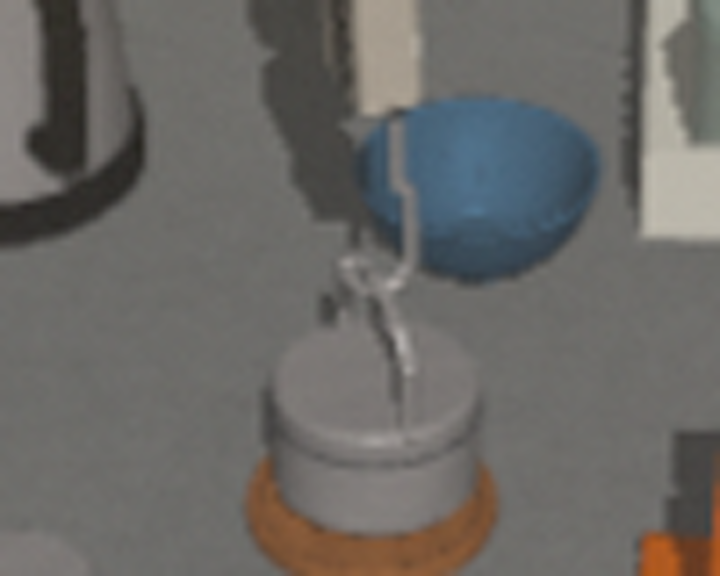

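The tin hangs level, clear of the coaster, and the force was steady (6.6/6.5 N) for about 3 s. Now recentre a millimetre and lower slowly.

```bash
python3 -m pendant '[{"ax":0.0018,"ay":-0.0022,"az":0,"tx":-0.0003,"ty":-0.0005,"tz":0,"hand":1},{"ax":0.0018,"ay":-0.0022,"az":0,"tx":-0.0003,"ty":-0.0005,"tz":0.001,"hand":1},{"ax":0.0018,"ay":-0.0022,"az":0,"tx":-0.0003,"ty":-0.0005,"tz":0.0015,"hand":1},{"ax":0,"ay":0,"az":0,"tx":0,"ty":0,"tz":0.0015,"hand":1},{"ax":0,"ay":0,"az":0,"tx":0,"ty":0,"tz":0.0015,"hand":1},{"ax":0,"ay":0,"az":0,"tx":0,"ty":0,"tz":0.0015,"hand":1},{"ax":0,"ay":0,"az":0,"tx":0,"ty":0,"tz":0.0015,"hand":1}]'; python3 f.py;python3 d.py .5838 -.2297 .277 23.5
```

```text
time_s: 16.82
tcp_pos: [0.5841, -0.2299, 0.2868]
eef_rot: [-0.203, 0.979, -0.0, 0.001]
ft_force: [-0.2, 0.1, -7.3]
gripper_width: 0.0239
t 17.12 F [ 0.13 -0.28 -6.87] z 0.2868 spring pred N 5.96
tin shift px -0.125 -2.75 score 0.954 px for 20mm up [-0.09326066 -5.11596723]
t 17.12 pos [ 0.5842 -0.2299  0.2871] F [ 0.41  0.11 -6.55]
shift [0.0003 0.0003 0.0101] turn [-0.0012  0.0012 -0.0006]
```

Tin is back at its original column (shift −0.1 px). Continue down through touchdown.

```bash
python3 -m pendant '[{"ax":0,"ay":0,"az":0,"tx":0,"ty":0,"tz":0.0015,"hand":1},{"ax":0,"ay":0,"az":0,"tx":0,"ty":0,"tz":0.0015,"hand":1},{"ax":0,"ay":0,"az":0,"tx":0,"ty":0,"tz":0.0015,"hand":1},{"ax":0,"ay":0,"az":0,"tx":0,"ty":0,"tz":0.0015,"hand":1},{"ax":0,"ay":0,"az":0,"tx":0,"ty":0,"tz":0.0015,"hand":1},{"ax":0,"ay":0,"az":0,"tx":0,"ty":0,"tz":0.0015,"hand":1},{"ax":0,"ay":0,"az":0,"tx":0,"ty":0,"tz":0.0015,"hand":1},{"ax":0,"ay":0,"az":0,"tx":0,"ty":0,"tz":0.0015,"hand":1},{"ax":0,"ay":0,"az":0,"tx":0,"ty":0,"tz":0.0015,"hand":1},{"ax":0,"ay":0,"az":0,"tx":0,"ty":0,"tz":0.0015,"hand":1},{"ax":0,"ay":0,"az":0,"tx":0,"ty":0,"tz":0.0015,"hand":1},{"ax":0,"ay":0,"az":0,"tx":0,"ty":0,"tz":0.0015,"hand":1}]'; python3 f.py;python3 d.py .5838 -.2297 .26 23.5
```

```text
time_s: 18.12
tcp_pos: [0.5846, -0.2302, 0.268]
eef_rot: [-0.203, 0.979, -0.001, 0.001]
ft_force: [-0.4, 0.1, -5.1]
gripper_width: 0.0237
t 18.42 F [-0.12 -0.13 -5.52] z 0.268 spring pred N 3.9
tin shift px -0.25 -0.375 score 0.945 px for 20mm up [-0.09326066 -5.11596723]
t 18.42 pos [ 0.5846 -0.2302  0.2682] F [-0.26  0.14 -5.31]
shift [0.0006 0.0008 0.0082] turn [-0.0023  0.002  -0.0006]
```

```bash
python3 -m pendant '[{"ax":-0.0023,"ay":0.002,"az":0,"tx":0.0006,"ty":0.0008,"tz":0.003,"hand":1},{"ax":0,"ay":0,"az":0,"tx":0,"ty":0,"tz":0.003,"hand":1},{"ax":0,"ay":0,"az":0,"tx":0,"ty":0,"tz":0.003,"hand":1},{"ax":0,"ay":0,"az":0,"tx":0,"ty":0,"tz":0.003,"hand":1},{"ax":0,"ay":0,"az":0,"tx":0,"ty":0,"tz":0.003,"hand":1},{"ax":0,"ay":0,"az":0,"tx":0,"ty":0,"tz":0.003,"hand":1},{"ax":0,"ay":0,"az":0,"tx":0,"ty":0,"tz":0.003,"hand":1},{"ax":0,"ay":0,"az":0,"tx":0,"ty":0,"tz":0.003,"hand":1},{"ax":0,"ay":0,"az":0,"tx":0,"ty":0,"tz":0.003,"hand":1},{"ax":0,"ay":0,"az":0,"tx":0,"ty":0,"tz":0.003,"hand":1},{"ax":0,"ay":0,"az":0,"tx":0,"ty":0,"tz":0.003,"hand":1},{"ax":0,"ay":0,"az":0,"tx":0,"ty":0,"tz":0.003,"hand":1},{"ax":0,"ay":0,"az":0,"tx":0,"ty":0,"tz":0.002,"hand":1}]'; python3 f.py;python3 d.py .5838 -.2297 .2025 23.5
```

```text
time_s: 19.5
tcp_pos: [0.5856, -0.2303, 0.2288]
eef_rot: [-0.203, 0.979, -0.001, 0.002]
ft_force: [-0.7, 0.1, -2.5]
gripper_width: 0.0239
t 19.8 F [-0.44 -0.08 -1.57] z 0.229 spring pred N -0.4
tin shift px -0.125 -0.25 score 0.96 px for 20mm up [-0.09326066 -5.11596723]
t 19.8 pos [ 0.5856 -0.2303  0.2293] F [-0.15  0.15 -1.96]
shift [0.0015 0.0014 0.0268] turn [-0.0035  0.0038 -0.0007]
```

```bash
python3 -m pendant '[{"ax":-0.0035,"ay":0.004,"az":0,"tx":0.0015,"ty":0.0014,"tz":0.003,"hand":1},{"ax":0,"ay":0,"az":0,"tx":0,"ty":0,"tz":0.005,"hand":1},{"ax":0,"ay":0,"az":0,"tx":0,"ty":0,"tz":0.005,"hand":1},{"ax":0,"ay":0,"az":0,"tx":0,"ty":0,"tz":0.005,"hand":1},{"ax":0,"ay":0,"az":0,"tx":0,"ty":0,"tz":0.005,"hand":1},{"ax":0,"ay":0,"az":0,"tx":0,"ty":0,"tz":0.002,"hand":1}]'; python3 f.py;python3 d.py .5838 -.2297 .2025 23.5
```

```text
time_s: 20.3
tcp_pos: [0.5838, -0.2297, 0.2025]
eef_rot: [-0.203, 0.979, -0.0, 0.0]
ft_force: [-0.5, 0.7, -2.9]
gripper_width: 0.024
t 20.6 F [-0.5   0.01 -1.24] z 0.2034 spring pred N -3.22
tin shift px -0.125 -0.25 score 0.96 px for 20mm up [-0.09326066 -5.11596723]
t 20.6 pos [ 0.5845 -0.2299  0.204 ] F [-1.22  0.17 -1.04]
shift [0.0006 0.0005 0.0015] turn [-0.0018  0.0017 -0.0006]
```

Unloaded and at insertion height. Back out along tool +x.

```bash
python3 -m pendant '[{"ax":-0.002,"ay":0.002,"az":0,"tx":0.003,"ty":0,"tz":0.0015,"hand":1},{"ax":0,"ay":0,"az":0,"tx":0.007,"ty":0,"tz":0,"hand":1},{"ax":0,"ay":0,"az":0,"tx":0.009,"ty":0,"tz":0,"hand":1}]'; python3 d.py .5324 -.2521 .2025 23.5
```

```text
time_s: 20.85
tcp_pos: [0.5676, -0.2376, 0.2031]
eef_rot: [-0.204, 0.979, -0.0, 0.001]
ft_force: [0.6, 0.2, -1.6]
gripper_width: 0.0239
t 20.85 pos [ 0.5676 -0.2376  0.2031] F [ 0.64  0.21 -1.57]
shift [0.0381 0.0008 0.0005] turn [-0.0009  0.001   0.0006]
```

```bash
python3 -m pendant '[{"ax":0,"ay":0,"az":0,"tx":0.009,"ty":0,"tz":0,"hand":1},{"ax":0,"ay":0,"az":0,"tx":0.01,"ty":0,"tz":0,"hand":1},{"ax":0,"ay":0,"az":0,"tx":0.01,"ty":0,"tz":0,"hand":1},{"ax":0,"ay":0,"az":0,"tx":0.009,"ty":0,"tz":0,"hand":1}]'; python3 f.py; python3 d.py .5324 -.2521 .27 23.5
```

```text
time_s: 21.18
tcp_pos: [0.5281, -0.2545, 0.2032]
eef_rot: [-0.204, 0.979, -0.0, 0.0]
ft_force: [0.1, 0.4, -2.4]
gripper_width: 0.0241
t 21.48 F [-0.26  0.15 -1.76] z 0.2033 spring pred N -3.22
tin shift px -0.125 -0.25 score 0.959 px for 20mm up [-0.09326066 -5.11596723]
t 21.48 pos [ 0.53   -0.254   0.2033] F [ 0.24  0.78 -1.87]
shift [-0.0031  0.0007 -0.0667] turn [-0.0013  0.0012  0.0007]
```

View pics/last.png

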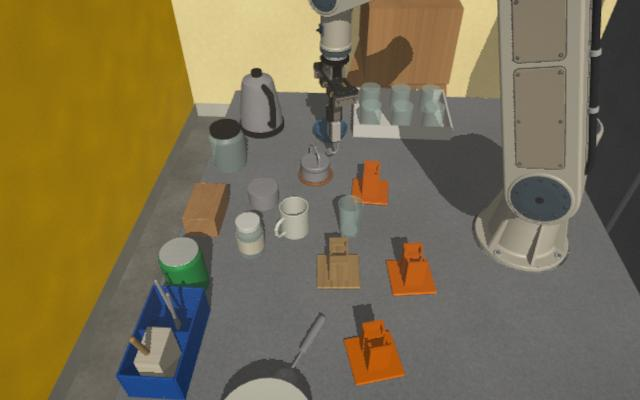

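The tin stands in its coaster at (315,168) and the hook is clear of it at (334,150). Stand empty at (338,262), bystanders where they were. Viewing budget is used, so further checks are numeric. Rise and turn back.

```bash
python3 -m pendant '[{"ax":0,"ay":0,"az":0,"tx":0,"ty":0,"tz":-0.012,"hand":1},{"ax":0,"ay":0,"az":0,"tx":0,"ty":0,"tz":-0.018,"hand":1},{"ax":0,"ay":0,"az":0,"tx":0,"ty":0,"tz":-0.018,"hand":1},{"ax":0,"ay":0,"az":0,"tx":0,"ty":0,"tz":-0.018,"hand":1},{"ax":0,"ay":0,"az":0.085,"tx":0,"ty":0,"tz":0,"hand":1},{"ax":0,"ay":0,"az":0.085,"tx":0,"ty":0,"tz":0,"hand":1},{"ax":0,"ay":0,"az":0.085,"tx":0,"ty":0,"tz":0,"hand":1},{"ax":0,"ay":0,"az":0.085,"tx":0,"ty":0,"tz":0,"hand":1},{"ax":0,"ay":0,"az":0,"tx":0,"ty":0,"tz":0,"hand":1}]'; python3 d.py .498 .158 .275 3.7
python3 - <<'E'
from h import *
t0=cv2.imread('pics/top0.png');t=imaging.read_camera('top')
for nm,(x0,y0,x1,y1) in dict(tin=(408,164,446,204),stand=(250,235,296,250)).items():
    tp=cv2.resize(t0[y0:y1,x0:x1],None,fx=8,fy=8,interpolation=2);sr=cv2.resize(t[y0-4:y1+4,x0-4:x1+4],None,fx=8,fy=8,interpolation=2)
    _,v,_,l=cv2.minMaxLoc(cv2.matchTemplate(sr,tp,5));print(nm,l[0]/8-4,l[1]/8-4,round(v,3))
E
```

```text
time_s: 22.23
tcp_pos: [0.5345, -0.2521, 0.2799]
eef_rot: [-0.03, 1.0, -0.001, 0.003]
ft_force: [-0.6, -0.9, -1.5]
gripper_width: 0.0236
t 22.23 pos [ 0.5345 -0.2521  0.2799] F [-0.59 -0.9  -1.5 ]
shift [0.0116 0.4116 0.0039] turn [-0.0023  0.0058 -0.004 ]
tin -0.75 0.0 0.597
stand 0.0 0.0 0.993
```

```bash
python3 -m pendant '[{"ax":-0.002,"ay":0.005,"az":0,"tx":0.0008,"ty":0.012,"tz":0,"hand":1},{"ax":0,"ay":0,"az":0,"tx":0.0008,"ty":0.026,"tz":0,"hand":1},{"ax":0,"ay":0,"az":0,"tx":0.0008,"ty":0.03,"tz":0,"hand":1},{"ax":0,"ay":0,"az":0,"tx":0.0008,"ty":0.03,"tz":0,"hand":1},{"ax":0,"ay":0,"az":0,"tx":0.0008,"ty":0.03,"tz":0,"hand":1},{"ax":0,"ay":0,"az":0,"tx":0.0008,"ty":0.03,"tz":0,"hand":1},{"ax":0,"ay":0,"az":0,"tx":0.0008,"ty":0.03,"tz":0,"hand":1},{"ax":0,"ay":0,"az":0,"tx":0.0008,"ty":0.03,"tz":0,"hand":1},{"ax":0,"ay":0,"az":0,"tx":0.0008,"ty":0.03,"tz":0,"hand":1},{"ax":0,"ay":0,"az":0,"tx":0.0008,"ty":0.03,"tz":0,"hand":1},{"ax":0,"ay":0,"az":0,"tx":0.0008,"ty":0.03,"tz":0,"hand":1},{"ax":0,"ay":0,"az":0,"tx":0.0008,"ty":0.03,"tz":0,"hand":1},{"ax":0,"ay":0,"az":0,"tx":0.0008,"ty":0.03,"tz":0,"hand":1},{"ax":0,"ay":0,"az":0,"tx":0.0008,"ty":0.02,"tz":0,"hand":1},{"ax":0,"ay":0,"az":0,"tx":0,"ty":0.01,"tz":0,"hand":1},{"ax":0,"ay":0,"az":0,"tx":0,"ty":0,"tz":0,"hand":1}]'; python3 d.py .498 .158 .275 3.7
```

```text
time_s: 23.62
tcp_pos: [0.4812, 0.171, 0.2831]
eef_rot: [-0.055, 0.998, 0.002, -0.001]
ft_force: [-0.3, -0.1, -2.0]
gripper_width: 0.0236
t 23.62 pos [0.4812 0.171  0.2831] F [-0.34 -0.07 -2.  ]
shift [-0.0152 -0.0148  0.008 ] turn [ 0.0031 -0.0023  0.0461]
```

```bash
python3 -m pendant '[{"ax":0.003,"ay":-0.002,"az":0.046,"tx":-0.0152,"ty":-0.0148,"tz":0.008,"hand":1},{"ax":0,"ay":0,"az":0,"tx":0,"ty":0,"tz":0,"hand":1},{"ax":0,"ay":0,"az":0,"tx":0,"ty":0,"tz":0.01,"hand":1},{"ax":0,"ay":0,"az":0,"tx":0,"ty":0,"tz":0.005,"hand":1}]'; python3 d.py .498 .158 .25 3.7
```

```text
time_s: 23.95
tcp_pos: [0.4982, 0.1569, 0.2602]
eef_rot: [-0.035, 0.999, -0.0, 0.0]
ft_force: [-0.7, -1.1, -2.3]
gripper_width: 0.0237
t 23.95 pos [0.4982 0.1569 0.2602] F [-0.72 -1.07 -2.35]
shift [0.0001 0.0011 0.0102] turn [-0.0006  0.0009  0.0056]
```

```bash
python3 -m pendant '[{"ax":0,"ay":0,"az":0.005,"tx":0,"ty":0.001,"tz":0.01,"hand":1},{"ax":0,"ay":0,"az":0,"tx":0,"ty":0,"tz":0.015,"hand":1},{"ax":0,"ay":0,"az":0,"tx":0,"ty":0,"tz":0.015,"hand":1},{"ax":0,"ay":0,"az":0,"tx":0,"ty":0,"tz":0.015,"hand":1},{"ax":0,"ay":0,"az":0,"tx":0,"ty":0,"tz":0.015,"hand":1},{"ax":0,"ay":0,"az":0,"tx":0,"ty":0,"tz":0.01,"hand":1}]'; python3 f.py;python3 d.py .498 .158 .146 3.7
```

```text
time_s: 24.45
tcp_pos: [0.4965, 0.1556, 0.1743]
eef_rot: [-0.032, 0.999, -0.0, 0.0]
ft_force: [-0.0, 0.1, -2.1]
gripper_width: 0.024
t 24.75 F [-0.3   0.07 -1.87] z 0.1755 spring pred N -6.28
tin shift px -3.625 -1.125 score 0.326 px for 20mm up [-0.09326066 -5.11596723]
t 24.75 pos [0.4982 0.1563 0.1773] F [-0.37 -0.77 -0.42]
shift [0.0002 0.0017 0.0313] turn [ 0.0002  0.0041 -0.0005]
```

```bash
python3 -m pendant '[{"ax":0,"ay":0.004,"az":0,"tx":0,"ty":0.0017,"tz":0.002,"hand":1},{"ax":0,"ay":0,"az":0,"tx":0,"ty":0,"tz":0.006,"hand":1},{"ax":0,"ay":0,"az":0,"tx":0,"ty":0,"tz":0.006,"hand":1},{"ax":0,"ay":0,"az":0,"tx":0,"ty":0,"tz":0.005,"hand":1}]'; python3 d.py .498 .158 .146 3.7
```

```text
time_s: 25.08
tcp_pos: [0.5006, 0.159, 0.1605]
eef_rot: [-0.032, 0.999, 0.001, 0.003]
ft_force: [0.1, -0.2, -1.7]
gripper_width: 0.0236
t 25.08 pos [0.5006 0.159  0.1605] F [ 0.1  -0.23 -1.72]
shift [ 0.0028 -0.0009  0.0145] turn [ 0.002   0.0065 -0.0005]
```

Case is inside the lips without contact force. Last 15 mm with correction.

```bash
python3 -m pendant '[{"ax":0.002,"ay":0.0065,"az":0,"tx":0.0025,"ty":-0.001,"tz":0.003,"hand":1},{"ax":0,"ay":0,"az":0,"tx":0,"ty":0,"tz":0.005,"hand":1},{"ax":0,"ay":0,"az":0,"tx":0,"ty":0,"tz":0.003,"hand":1},{"ax":0,"ay":0,"az":0,"tx":0,"ty":0,"tz":0.002,"hand":1}]'; python3 f.py; python3 d.py .498 .158 .1446 3.7
```

```text
time_s: 25.42
tcp_pos: [0.4972, 0.1576, 0.1448]
eef_rot: [-0.032, 0.999, -0.0, -0.001]
ft_force: [-0.1, 0.6, -1.4]
gripper_width: 0.0237
t 25.72 F [-0.03 -0.11 -1.8 ] z 0.1453 spring pred N -9.6
tin shift px -4.875 6.0 score 0.308 px for 20mm up [-0.09326066 -5.11596723]
t 25.72 pos [0.4975 0.1577 0.1456] F [ 0.09 -0.61 -2.2 ]
shift [-0.0005  0.0003  0.001 ] turn [-0.0005 -0.0017 -0.0003]
```

```bash
python3 -m pendant '[{"ax":0,"ay":0,"az":0,"tx":0,"ty":0,"tz":0.0015,"hand":1}]'; python3 f.py
```

```text
time_s: 25.8
tcp_pos: [0.4979, 0.1578, 0.1446]
eef_rot: [-0.032, 0.999, -0.0, -0.0]
ft_force: [-3.6, -1.8, 26.0]
gripper_width: 0.0239
t 26.1 F [-1.37 -0.6   5.1 ] z 0.1447 spring pred N -9.67
tin shift px -5.0 6.0 score 0.298 px for 20mm up [-0.09326066 -5.11596723]
```

Seated (+5 N up). Release, then rise.

```bash
python3 -m pendant '[{"ax":0,"ay":0,"az":0,"tx":0,"ty":0,"tz":0,"hand":0.2},{"ax":0,"ay":0,"az":0,"tx":0,"ty":0,"tz":0,"hand":-0.5},{"ax":0,"ay":0,"az":0,"tx":0,"ty":0,"tz":0,"hand":-1},{"ax":0,"ay":0,"az":0,"tx":0,"ty":0,"tz":0,"hand":-1},{"ax":0,"ay":0,"az":0,"tx":0,"ty":0,"tz":0,"hand":-1},{"ax":0,"ay":0,"az":0,"tx":0,"ty":0,"tz":0,"hand":-1},{"ax":0,"ay":0,"az":0,"tx":0,"ty":0,"tz":0,"hand":-1},{"ax":0,"ay":0,"az":0,"tx":0,"ty":0,"tz":0,"hand":-1}]'
```

```text
time_s: 26.77
tcp_pos: [0.4982, 0.1579, 0.1446]
eef_rot: [-0.032, 0.999, -0.0, 0.0]
ft_force: [-0.2, 0.4, 0.1]
gripper_width: 0.0749
```

```bash
python3 -m pendant '[{"ax":0,"ay":0,"az":0,"tx":0,"ty":0,"tz":-0.01,"hand":-1},{"ax":0,"ay":0,"az":0,"tx":0,"ty":0,"tz":-0.02,"hand":-1},{"ax":0,"ay":0,"az":0,"tx":0,"ty":0,"tz":-0.03,"hand":-1},{"ax":0,"ay":0,"az":0,"tx":0,"ty":0,"tz":-0.03,"hand":-1},{"ax":0,"ay":0,"az":0,"tx":0,"ty":0,"tz":-0.03,"hand":-1},{"ax":0,"ay":0,"az":0,"tx":0.03,"ty":0.02,"tz":-0.01,"hand":-1},{"ax":0,"ay":0,"az":0,"tx":0.03,"ty":0.02,"tz":0,"hand":-1},{"ax":0,"ay":0,"az":0,"tx":0.03,"ty":0.02,"tz":0,"hand":-1},{"ax":0,"ay":0,"az":0,"tx":0.02,"ty":0.02,"tz":0,"hand":-1},{"ax":0,"ay":0,"az":0,"tx":0,"ty":0.03,"tz":0,"hand":-1},{"ax":0,"ay":0,"az":0,"tx":0,"ty":0.03,"tz":0,"hand":-1},{"ax":0,"ay":0,"az":0,"tx":0,"ty":0.03,"tz":0,"hand":-1},{"ax":0,"ay":0,"az":0,"tx":0,"ty":0,"tz":0,"hand":-1}]'
python3 - <<'E'
from h import *
def cmp(cam,f0,boxes):
    a=cv2.imread(f0);b=imaging.read_camera(cam);cv2.imwrite(f'pics/end_{cam}.png',b)
    for nm,(x0,y0,x1,y1) in boxes.items():
        ea,eb=[cv2.resize(cv2.cvtColor(q,6)[y0-o:y1+o,x0-o:x1+o],None,fx=8,fy=8,interpolation=2) for q,o in ((a,0),(b,5))]
        _,v,_,l=cv2.minMaxLoc(cv2.matchTemplate(eb,ea,5));print(cam,nm,l[0]/8-5,l[1]/8-5,round(v,3))
cmp('top','pics/top0.png',dict(tin=(408,164,446,206),scale=(250,202,285,240),mug=(302,150,348,192),tumbler=(316,213,348,246),plain=(352,112,392,152),jar=(277,108,310,150),bowl=(486,170,540,220),spoon=(180,195,218,222)))
cmp('side','pics/side0.png',dict(tin=(298,145,334,186),scale=(326,218,352,250),tumbler=(336,194,362,236),bowl=(311,116,349,142)))
s=sensors.observe();print(s['time_s'],s['tcp_pos'],s['ft_force'],s['gripper_width'])
E
```

```text
time_s: 27.85
tcp_pos: [0.3726, 0.3254, 0.2922]
eef_rot: [-0.029, 1.0, 0.003, 0.003]
ft_force: [0.3, 0.1, 0.5]
gripper_width: 0.0921
top tin -0.375 -0.125 0.957
top scale -0.625 0.25 0.983
top mug 0.0 0.0 0.999
top tumbler 0.0 0.0 0.989
top plain 0.0 0.0 0.998
top jar 0.0 0.0 0.999
top bowl 0.125 0.0 0.646
top spoon 0.0 0.0 0.998
side tin -0.125 0.0 0.907
side scale 0.25 0.375 0.993
side tumbler -0.25 0.375 0.952
side bowl -0.125 -0.5 0.656
27.95 [0.37263189 0.32190415 0.29164488] [-1.17243121  0.50852887 -0.35457644] 0.09211847843167371
```

```bash
python3 -c "
from station import r
print(r.sign_off())"
```

```text
the job is handed in; nothing more can be done
None
```

The tin was weighed and put back in its coaster, and the scale is back in its stand. I handed the job in at about 28 s of the 72 s allowed; the sign-off gave no verdict.

- **Weighing:** The scale, hooked under the handle, lifted the tin about 18–20 mm, so it hung roughly 12–14 mm above the coaster's rim. I held it still for about 3 s with the force steady. The load was about 5 N, so the tin weighs roughly 0.5 kg.
- **Return:** I lowered it slowly, backed the hook out and set the scale upright in its stand. It pressed on the stand with about 26 N for a moment on seating, then 5 N, before I released it.
- **Final position checks:** Compared with the first pictures, the tin is within about 0.4 px (about 1 mm) and the scale within about 0.7 px (about 1.5 mm). The open gripper is well clear.
- **Bystanders:** The mug, plain tin, jar and spoon show no shift in the top view. The tumbler shows none from the top and up to 0.4 px from the side. The bowl's match is weak (score about 0.65, perhaps the arm's shadow), with an apparent shift of at most 0.5 px.
- **Not confirmed:** My 12 picture views were used up before the scale went back, so its final seating was checked only by numbers. One mid-run top-view check of the tin and the side-view checks while re-seating the scale matched poorly, probably because the arm was in the way; the final checks with the arm away were clean.

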